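# Nest the large roundel against the chasing board's three pins

### The arm

A 6-joint arm with a two-finger parallel gripper is mounted at the origin on the work surface. World frame = base frame: x ahead of the robot, y to its left, z up, the work surface at z = 0. Lengths are in mm, angles in rad, forces in N, time in s.
With the tool pointing down it reaches from about 350 to 975 mm from the base axis. Payload 7.1 kg.
Tool frame: the origin (TCP) lies between the finger pads; the fingertips stand 17 mm ahead of it and the grasp point (between the pads) lies 2 mm behind it (tip_reach is the y of the fingertips in the tool frame, in mm); y points along the fingers, x is the direction in which the jaws open and shut, and the axes are right-handed (so a half turn about y gives the same grasp; the last joint's range is limited). The gripper opens to 88 mm and grips with 3 to 60 N. Pads are 20 mm wide; open, the fingers measure 115 mm over their backs; the gripper's body (75 mm by 178 mm) begins 61 mm behind the grasp point.
Start: joints at [-1.186, 0.423, 1.63, -0, 1.089, -0.019], TCP at [245.588, -574.71, 239.675] pointing down, gripper open.
Joint ranges: [-3, 3], [-0.9, 2.11], [0.09, 2.58], [-1.31, 4.45], [0.11, 2.69], [-2.54, 2.54]. Speed limits (rad/s): [2.39, 2.39, 3.01, 3.14, 3.14, 3.14].

### API

Orientations are given as a rotation vector (axis times angle).
In Python, from workcell import get_obs, get_image, camera_model, close_job, silhouettes, tip_of, tip_reach gives the robot as it stands. The module is installed in compiled form; this text tells all that it offers.
- The arm moves only by the tool arm_command, never from a script. Its argument "targets" is a list of rows, each a list of 4 numbers: the shift along the tool's x, y, z in mm, then the turn about the tool's y in rad. A call has 1 to 20 rows; each row shifts and turns the commanded pose from where the row before left it, along the tool's axes as they then stand; what a row does not reach is not made up. A row lasts 1/12 s, in which the tool goes at most 41.7 mm and 7.16 degrees, less where a joint would pass 70% of its speed; a pose out of reach is approached as far as the arm can. A call is refused whole if a number of a shift passes 41.7 or a number of a turn 0.125, either way. A call with a gripper value outside its range is refused whole. "gripper" is the opening in per cent of the stroke, from 0 (shut) to 100 (fully open), set as the call begins (left out, the last holds). The fingers move at their own pace and stop on an object; the grip force is fixed at half the most. Time passes only in rows, so rows that do not move let the fingers close. It gives the time, the measured TCP pose, the force and the opening at its end, in the units of the state.
- get_obs(): the state, without advancing time (a new reading comes with each control period).
- get_image(name): name is "side" or "top" or "wrist"; returns the picture (400x640x3 uint8, blue, green, red); there is no depth.
- camera_model(name): a dict with "mtx" (3x3 intrinsics, pixels), "position" and "orientation" of the camera in the world. Camera axes: x right, y up, looking along -z (the intrinsics and any distortion apply to the point x, -y, -z); pixel columns grow to the right and rows downward; lengths in mm; the calibration is good to about 2 mm. A picture is of the moment at which its call begins: read the wrist's pose just before it. camera_model takes no time and is no camera call; for the wrist camera it gives the pose at the moment of the call.
- close_job(): hands the job in, once; it reports no verdict.
Trained networks look in the newest picture that a camera, given by its name, has taken for a name from the list of things; names that differ only in an ending like _2 or _b are one class to them, and where a whole thing is asked for, a point or a joint stands for the part that bears it (a point fixed in the world has none). Each returns a list of dicts, best first, with "conf" (0 to 1); they miss things now and then, are a little off and sometimes report something else, mostly with a low value. They report only what shows in the picture. A call takes as long as a camera call. They do not tell look-alikes from the thing itself.
- silhouettes(camera, thing): "pixels" (400x640 bool, what is visible of it) and "at" ([column, row] in pixels, amid what is visible of it).
- tip_of(camera, thing): "at" ([column, row] in pixels: a listed point, or the origin of a listed thing).
The state is a dict: "t": time; "qpos": joint angles; "qvel": joint speeds; "joint_torque": joint torques, N m; "ee_pos": TCP position; "orientation": TCP orientation; "ft_force": force on the tool from outside, world axes, zero at the start; "moment": the same for the moment, N m; "width": finger opening in mm.
Only numpy, scipy, OpenCV 4.12 (cv2) and the standard library are available. Lean on these libraries where they do the work, as an engineer would, in place of code of your own. Each camera call takes 0.05 s, during which the arm holds its last target. There are 200 camera calls.

### The job

The larger of the two embossed roundels is to be located for chasing: slide it flat along the dark steel board, without lifting it, until it sits fully home against all three locating pins, and leave it there. Leave the smaller roundel where it is.

Things in the scene. Friction and masses are not known exactly. Their poses are not given: they have to be found in the camera images.
- large_roundel_center (a point): Centre, half-way up, of the larger roundel: a loose round disc 84 mm in diameter, 22 mm thick (wooden backing, silvery embossed face whose relief adds at most 4 mm), about 0.25 kg, lying flat on the board, its centre 11 mm above the board's top. Too wide for most grippers; it slides when its rim is pushed with 1 to 3 N. Its z axis points up; its yaw means nothing.
- small_roundel_center (a point): Centre, half-way up, of the smaller roundel: same make and 22 mm thickness but only 54 mm in diameter, about 0.1 kg, lying loose on the board beside the larger one (which of them is on the left varies). It stays where it is.
- nest (a point): Point on the board's top surface below the larger roundel's centre when that touches all three pins. x axis: towards the middle pin; z: up. The pins are fixed upright steel dowels, 12 mm in diameter, 18 mm tall above the board, their axes 48 mm from this point at 0, +50 and -50 degrees from x. The nest is open towards -x, where the roundels lie; the pins stop a roundel pushed in from there.
- board: Fixed dark steel plate, 280 x 280 mm, 12 mm thick, origin at the centre of its underside on the table (its top is 12 mm higher), x and y along its edges; the nest point lies at x = +35 mm, y = 0. A loose white nylon rod (28 mm in diameter, 60 mm tall) stands on it near its far corner, at about x = +110, y = +105 mm.
Mind the look-alikes: they are no part of the job. What is shaped like the part that bears large_roundel_center but blue or red is not meant.

How it is judged:
By the outcome, as a careful person would: the job done as asked, in the order asked, and still so for the second after the job is handed in, with the robot touching nothing.
It also fails if it takes over 32 s, if anything falls off the work surface, if the arm or the gripper's body presses on something with over 40 N, if the wrist force passes 120 N, or if a joint passes its speed limit or range.

## Working session

There is one attempt and no reset: what is moved stays moved. The work goes in short steps, Python scripts to look and compute and a tool call to move; the robot and the scene stay as the last step left them, time stands still between calls to the robot, and variables do not carry over. Pictures are saved under pics/ and viewed, about 8 in all and at most 12, crops included, and the job is handed in when it is done.

Besides the shell and the picture viewer there is one more tool, called after "Request:" by a JSON object that holds its "op" and its "data", one argument or row to a line. arm_command: Moves the arm, as the interface text tells. Its arguments: {"type":"object","properties":{"targets":{"type":"array","items":{"type":"array","items":{"type":"number"}}},"gripper":{"type":"number"}},"required":["targets"]}

```bash
mkdir -p pics; cat > h.py <<'E'
import numpy as np, cv2
from scipy.spatial.transform import Rotation as R
from workcell import *
def ray(cam,px,z):
    m=camera_model(cam); K=np.array(m["mtx"]); o=np.array(m["orientation"],float)
    Rm=R.from_rotvec(o).as_matrix() if o.shape==(3,) else (R.from_quat(o).as_matrix() if o.shape==(4,) else o)
    d=cv2.undistortPoints(np.array([[px]],float),K,np.array(m.get("dist",np.zeros(5)),float))[0,0]
    v=Rm@np.array([d[0],-d[1],-1]); p=np.array(m["position"],float)
    return p+v*(z-p[2])/v[2]
E
python3 - <<'E'
from h import *
print(get_obs()); print(camera_model("top"))
for c in("top","side"):
    cv2.imwrite(f"pics/{c}0.png",get_image(c))
    for n in("large_roundel_center","small_roundel_center","nest","board"):
        for d in tip_of(c,n)[:3]: print(c,n,d["conf"],np.round(d["at"]),ray(c,d["at"],{"nest":12,"board":0}.get(n,23)).round(1))
E
```

```text
{'t': 0.0, 'qpos': array([-1.18597466e+00,  4.23810213e-01,  1.63070107e+00,  9.73834450e-06,
        1.08858787e+00, -1.90055966e-02]), 'qvel': array([-0.000207  , -0.00129042, -0.00095938,  0.00011791, -0.00021933,
        0.00081977]), 'joint_torque': array([ 1.81372554e-03, -5.44610596e+01, -2.73670167e+01,  6.44923886e-02,
        2.28003185e-02, -1.09407472e-04]), 'ee_pos': array([ 245.41010995, -574.22254407,  238.91644796]), 'orientation': array([-1.37272211,  0.90770582, -0.90567112]), 'ft_force': array([-0.06464   , -0.63934833, -0.03524475]), 'moment': array([-0.00135252, -0.02735828,  0.05611005]), 'width': 87.67445450284787}
{'mtx': array([[401.15479787,   0.        , 318.89440256],
       [  0.        , 401.15479787, 196.13193753],
       [  0.        ,   0.        ,   1.        ]]), 'position': array([396.43929076, -41.45242841, 817.69530982]), 'orientation': array([ 0.14462205, -0.12043443, -1.57175409])}
top large_roundel_center 0.75 [317. 199.] [526.4 -25.2  23. ]
top large_roundel_center 0.75 [426. 206.] [ 510.3 -242.    23. ]
top large_roundel_center 0.56 [304. 288.] [352.   1.  23.]
top small_roundel_center 0.59 [262. 186.] [553.7  84.6  23. ]
top nest 0.61 [308. 144.] [643.2  -7.2  12. ]
top board 0.84 [302. 160.] [613.4   6.3   0. ]
side large_roundel_center 0.89 [302. 201.] [520.9 -17.   23. ]
side large_roundel_center 0.83 [196. 220.] [348.4  -9.2  23. ]
side large_roundel_center 0.57 [337. 324.] [ 493.8 -255.5   23. ]
side small_roundel_center 0.68 [306. 160.] [563.4  93.2  23. ]
side nest 0.67 [367. 188.] [645.2  -6.1  12. ]
side board 0.75 [344. 191.] [608.8  10.    0. ]
```

View pics/top0.png

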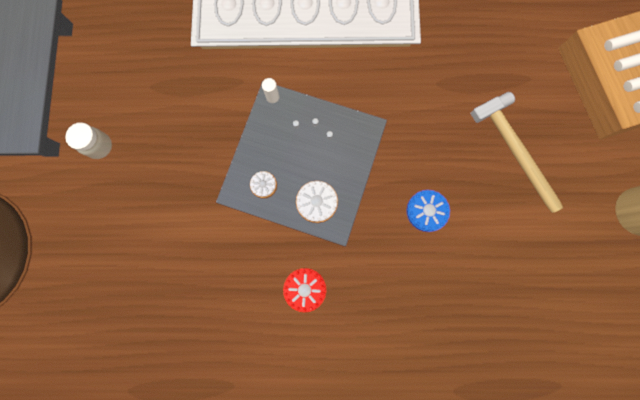

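View pics/side0.png

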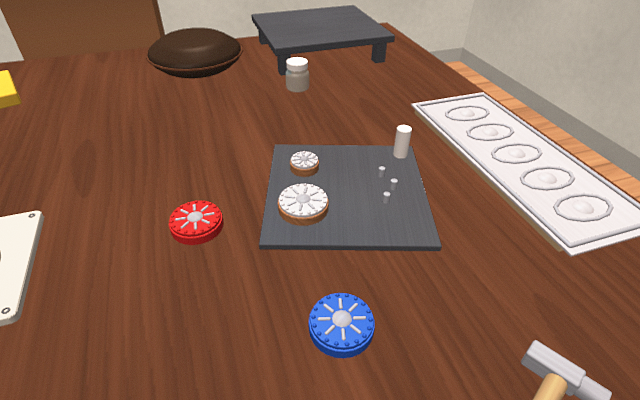

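Top view: large silvery roundel at (317,200), small one at (263,184), pins at (296,123), (315,121), (330,134), and rod at (270,90). The red and blue roundels are the decoys. Side view agrees. Next I'll refine the measurements.

```bash
cat > m.py <<'E'
from h import *
from scipy.optimize import least_squares
im=cv2.imread("pics/top0.png"); g=cv2.cvtColor(im,cv2.COLOR_BGR2GRAY)
P=[]
for c,r in((296,123),(315,121),(330,134)):
    w=g[r-6:r+7,c-6:c+7].astype(float); w=np.clip(w-130,0,None); yy,xx=np.mgrid[r-6:r+7,c-6:c+7]
    P.append(ray("top",[(w*xx).sum()/w.sum(),(w*yy).sum()/w.sum()],30)[:2])
P=np.array(P); print("pins",P.round(1))
A=np.radians([50,0,-50])
f=lambda q:(q[:2]+48*np.c_[np.cos(q[2]+A),np.sin(q[2]+A)]-P).ravel()
s=least_squares(f,[640,-5,-.3]); q=s.x; print("nest",q.round(1),np.degrees(q[2]),"res",s.fun.round(1))
for n,px in(("L",(317,200)),("S",(263,184))):
    h=40 if n=="L" else 30; c,r=px
    b=((im.min(2)>110)|((im[...,2].astype(int)-im[...,0]>40)&False)).astype(np.uint8)
    k=cv2.findContours(b[r-h:r+h,c-h:c+h],0,1)[0]; k=max(k,key=cv2.contourArea)+[c-h,r-h]
    e=cv2.fitEllipse(cv2.convexHull(k)); w=ray("top",e[0],34); print(n,e,w.round(1)); 
    d=q[:2]-w[:2]; print(" to nest",np.linalg.norm(d),np.degrees(np.arctan2(d[1],d[0])))
o=get_obs(); M=R.from_rotvec(o["orientation"]).as_matrix(); print(M.round(3),o["ee_pos"])
E
python3 m.py
```

```text
pins [[683.8  18.2]
 [688.2 -21.9]
 [660.1 -51.2]]
nest [ 6.428e+02 -6.500e+00 -3.000e-01] -18.837570868058087 res [ 0.   0.1  0.  -0.1 -0.  -0.1]
L ((316.8650817871094, 190.1972198486328), (95.70726776123047, 106.2221450805664), 163.36801147460938) [541.9 -25.6  34. ]
 to nest 102.65251832253499 10.752259663467612
S ((267.299072265625, 182.51011657714844), (67.45879364013672, 101.8297119140625), 93.64700317382812) [558.2  73.4  34. ]
 to nest 116.30408598144277 -43.34888557925272
[[ 0.393  0.     0.92 ]
 [-0.92   0.     0.393]
 [-0.    -1.     0.   ]] [ 245.58462157 -574.68703024  239.65717296]
```

Request:
{"op": "arm_command", "data": {
  "targets": [
    [0,0,0,0.106],
    [0,0,0,0.106],
    [-27.2,7.2,16.5,0],
    [-27.2,7.2,16.5,0],
    [-27.2,7.2,16.5,0],
    [-27.2,7.2,16.5,0],
    [-27.2,7.2,16.5,0],
    [-27.2,7.2,16.5,0],
    [-27.2,7.2,16.5,0],
    [-27.2,7.2,16.5,0],
    [-27.2,7.2,16.5,0],
    [-27.2,7.2,16.5,0],
    [-27.2,7.2,16.5,0],
    [-27.2,7.2,16.5,0],
    [-27.2,7.2,16.5,0],
    [-27.2,7.2,16.5,0],
    [-27.2,7.2,16.5,0],
    [-27.2,7.2,16.5,0],
    [-27.2,7.2,16.5,0],
    [-27.2,7.2,16.5,0]
  ],
  "gripper": 57
}}

```text
t: 2.17
ee_pos: [444.4, -35.9, 110.0]
orientation: [-1.293, 1.066, -1.067]
ft_force: [0.2, -0.2, 0.2]
width: 50.0
```

```bash
cat > look.py <<'E'
from h import *
import sys
o=get_obs(); M=R.from_rotvec(o["orientation"]).as_matrix()
print(o["t"],o["ee_pos"].round(1),"heading",np.degrees(np.arctan2(M[1,2],M[0,2])).round(2),o["ft_force"].round(1),o["width"])
cv2.imwrite(f"pics/w{sys.argv[1]}.png",get_image("wrist"))
for n in("large_roundel_center","small_roundel_center","nest"):
    for d in tip_of("wrist",n)[:2]: print(n,d["conf"],np.round(d["at"]),ray("wrist",d["at"],12 if n=="nest" else 23).round(1))
E
python3 look.py 1
```

```text
2.1667 [444.4 -35.9 110. ] heading 10.99 [ 0.2 -0.2  0.2] 49.98937201434262
large_roundel_center 0.94 [563. 185.] [ 506.2 -233.5   23. ]
large_roundel_center 0.7 [321. 116.] [521.5 -21.1  23. ]
small_roundel_center 0.85 [190.  39.] [555.9  84.8  23. ]
```

View pics/w1.png

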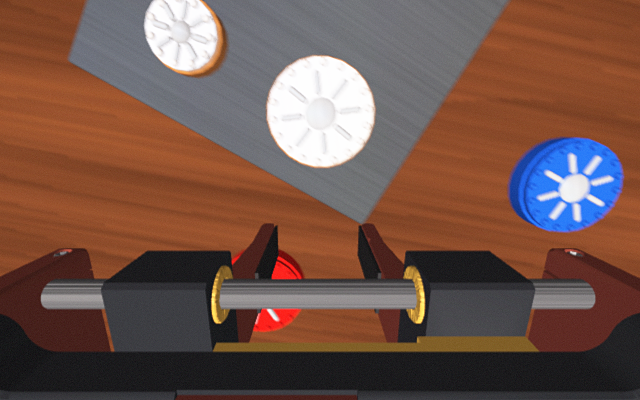

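The wrist view shows the large roundel at (321,111), centred between the two fingers, with the small one at (190,35) well clear. I'll descend behind it and push, using the two fingers as a cradle.

Request:
{"op": "arm_command", "data": {
  "targets": [
    [0,24.7,0,0],
    [0,24.7,0,0],
    [0,24.6,0,0],
    [0,0,0,0],
    [0,0,8,0],
    [0,0,8,0],
    [0,0,8,0],
    [0.1,0,6,0],
    [0.1,0,6,0],
    [0.1,0,6,0],
    [0.1,0,6,0],
    [0.1,0,6,0],
    [0.1,0,6,0],
    [0.1,0,6,0],
    [0.1,0,6,0],
    [0.1,0,6,0],
    [0.1,0,6,0],
    [0.1,0,6,0],
    [0.1,0,6,0],
    [0,0,0,0]
  ]
}}

```text
t: 4.03
ee_pos: [540.2, -20.2, 36.2]
orientation: [-1.292, 1.065, -1.068]
ft_force: [0.3, 0.7, 0.3]
width: 50.0
```

```bash
python3 look.py 2
```

```text
4.0333 [540.2 -20.2  36.2] heading 11.0 [0.3 0.7 0.3] 49.965809805016654
large_roundel_center 0.59 [316. 172.] [582.8 -10.   23. ]
small_roundel_center 0.81 [147. 187.] [554.9  84.9  23. ]
nest 0.7 [330.  64.] [641.6  -6.6  12. ]
nest 0.28 [145. 187.] [551.   92.5  12. ]
```

View pics/w2.png

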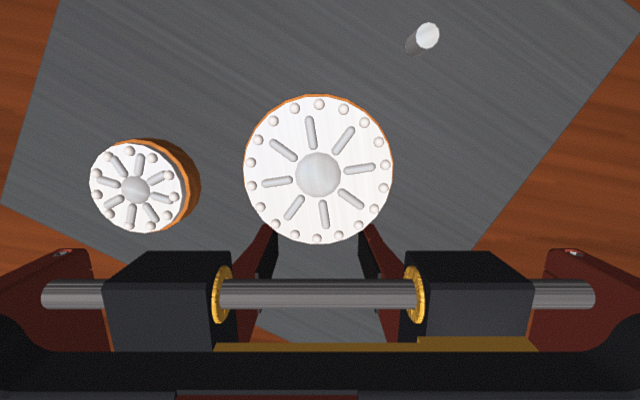

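The roundel sits in the cradle, centre at (318,172). The small one hasn't moved, and the right-hand pin shows at (427,36). Next: push on, then swing the cradle about the disc's centre to line up with the nest axis (about -19°).

Request:
{"op": "arm_command", "data": {
  "targets": [
    [0,0,6,0],
    [0,0,6,0],
    [0,0,6,0],
    [0,0,6,0],
    [0,0,6,0],
    [0,0,6,0],
    [0,0,6,0],
    [0,0,4,0],
    [0,0,0,0],
    [-2.9,0,0.1,0.065],
    [-2.9,0,0.1,0.065],
    [-2.9,0,0.1,0.065],
    [-2.9,0,0.1,0.065],
    [-2.9,0,0.1,0.065],
    [-2.9,0,0.1,0.065],
    [-2.9,0,0.1,0.065],
    [-2.9,0,0.1,0.065],
    [0,0,0,0]
  ]
}}

```text
t: 5.73
ee_pos: [585.3, 11.7, 36.2]
orientation: [-1.034, 1.448, -1.448]
ft_force: [0.2, -0.3, 0.1]
width: 50.2
```

```bash
python3 look.py 3; python3 -c "
from h import *
cv2.imwrite('pics/t3.png',cv2.resize(get_image('top')[70:270,200:420],None,fx=3,fy=3,interpolation=2)[:600])"
```

```text
5.7333 [585.3  11.7  36.2] heading -18.92 [ 0.2 -0.3  0.1] 50.188237938187044
large_roundel_center 0.92 [319. 167.] [630.2  -3.1  23. ]
```

View pics/w3.png

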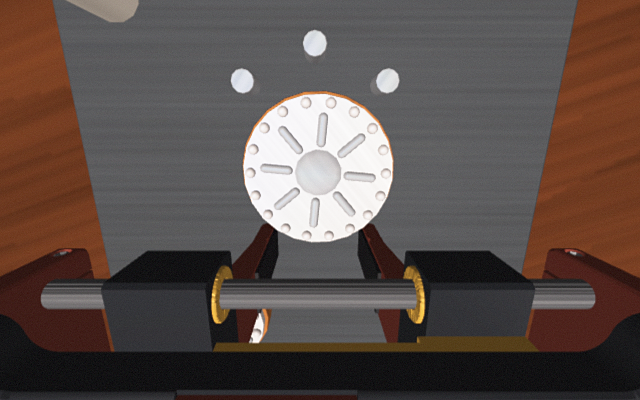

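Wrist view: disc at (319,168), with the three pins ahead at (242,80), (315,43) and (388,80), about 1.5 mm left of the push axis. About 16 mm left to go, so I'll go slowly.

Request:
{"op": "arm_command", "data": {
  "targets": [
    [-0.5,0,2,0],
    [-0.5,0,2,0],
    [-0.5,0,2,0],
    [0,0,2,0],
    [0,0,2,0],
    [0,0,2,0],
    [0,0,1,0],
    [0,0,1,0],
    [0,0,0,0]
  ]
}}

```text
t: 6.73
ee_pos: [599.0, 8.2, 36.1]
orientation: [-1.035, 1.447, -1.447]
ft_force: [-0.2, 0.2, -0.1]
width: 50.2
```

Request:
{"op": "arm_command", "data": {
  "targets": [
    [0,0,0.7,0],
    [0,0,0.7,0],
    [0,0,0,0]
  ]
}}

```text
t: 6.98
ee_pos: [600.2, 7.7, 36.1]
orientation: [-1.036, 1.447, -1.447]
ft_force: [-0.6, -0.7, -0.7]
width: 50.3
```

Request:
{"op": "arm_command", "data": {
  "targets": [
    [0,0,0.5,0],
    [0,0,0.5,0],
    [0,0,0,0]
  ]
}}

```text
t: 7.23
ee_pos: [601.1, 7.4, 36.1]
orientation: [-1.036, 1.447, -1.447]
ft_force: [-0.5, -0.0, -0.4]
width: 50.3
```

Request:
{"op": "arm_command", "data": {
  "targets": [
    [0,0,0.5,0],
    [0,0,0.5,0],
    [0,0,0,0]
  ]
}}

```text
t: 7.48
ee_pos: [601.6, 7.2, 36.0]
orientation: [-1.036, 1.448, -1.446]
ft_force: [-2.6, 1.6, 0.8]
width: 49.8
```

Request:
{"op": "arm_command", "data": {
  "targets": [
    [0,0,0.5,0],
    [0,0,0.5,0],
    [0,0,0,0]
  ]
}}

```text
t: 7.73
ee_pos: [601.9, 7.1, 35.9]
orientation: [-1.037, 1.449, -1.446]
ft_force: [-4.7, 1.9, 1.7]
width: 49.8
```

```bash
python3 look.py 4
```

```text
7.7333 [601.9   7.1  35.9] heading -18.81 [-4.7  1.9  1.7] 49.80506857317525
large_roundel_center 0.62 [318. 172.] [644.2  -5.9  23. ]
```

View pics/w4.png

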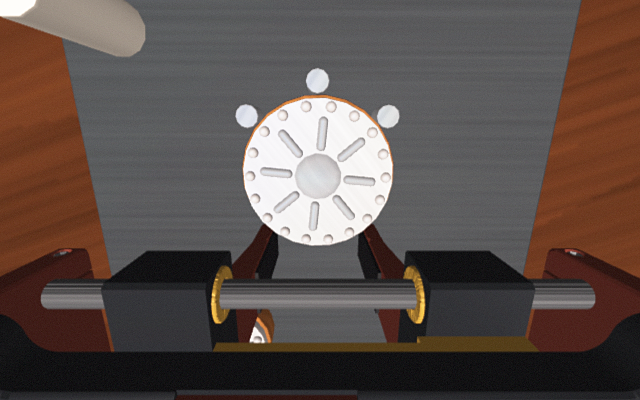

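The force is up to 5 N, directed back along the nest axis, and the roundel appears to touch all three pins at (247,116), (317,80) and (388,116). I'll press a little harder with a small sideways wiggle to seat it.

Request:
{"op": "arm_command", "data": {
  "targets": [
    [0,0,0.5,0],
    [0,0,0.5,0],
    [0.5,0,0,0],
    [-0.5,0,0,0],
    [-0.5,0,0,0],
    [0.5,0,0,0],
    [0,0,0.5,0],
    [0,0,0.5,0],
    [0,0,0,0]
  ]
}}

```text
t: 8.68
ee_pos: [602.5, 7.1, 35.8]
orientation: [-1.039, 1.451, -1.444]
ft_force: [-9.8, 6.4, 5.6]
width: 49.9
```

Firmly stopped at about 12 N. Back off along the push axis, then rise.

Request:
{"op": "arm_command", "data": {
  "targets": [
    [0,0,-1,0],
    [0,0,-1,0],
    [0,0,-1,0],
    [0,0,-2,0],
    [0,0,-4,0],
    [0,0,-8,0],
    [0,0,-10,0],
    [0,0,-10,0],
    [0,-10,0,0],
    [0,-25,0,0],
    [0,-25,0,0],
    [0,-25,0,0],
    [0,-10,0,0],
    [0,0,0,0]
  ]
}}

```text
t: 9.85
ee_pos: [571.6, 18.2, 134.1]
orientation: [-1.031, 1.443, -1.448]
ft_force: [0.1, -0.1, 0.0]
width: 49.9
```

```bash
python3 look.py 5; python3 - <<'E'
from h import *
from scipy.optimize import least_squares
im=cv2.imread("pics/w5.png"); b=(im.min(2)>150).astype(np.uint8)
for k in cv2.findContours(b,0,1)[0]:
    a=cv2.contourArea(k)
    if a>60 and len(k)>5:
        e=cv2.fitEllipse(cv2.convexHull(k)); print(int(a),np.round(e[0],1),np.round(e[1],1),"z30",ray("wrist",e[0],30).round(1),"z34",ray("wrist",e[0],34).round(1))
E
```

```text
9.85 [571.6  18.2 134.1] heading -18.8 [ 0.1 -0.1  0. ] 49.89985861872931
large_roundel_center 0.93 [317. 119.] [641.6  -4.3  23. ]
large_roundel_center 0.93 [601. 176.] [ 510.2 -235.    23. ]
small_roundel_center 0.57 [260. 238.] [553.7  83.7  23. ]
nest 0.27 [259. 237.] [550.8  88.2  12. ]Traceback (most recent call last):
  File "<stdin>", line 7, in <module>
cv2.error: OpenCV(4.12.0) /io/opencv/modules/imgproc/src/shapedescr.cpp:361: error: (-201:Incorrect size of input array) There should be at least 5 points to fit the ellipse in function 'fitEllipseNoDirect'
```

View pics/w5.png

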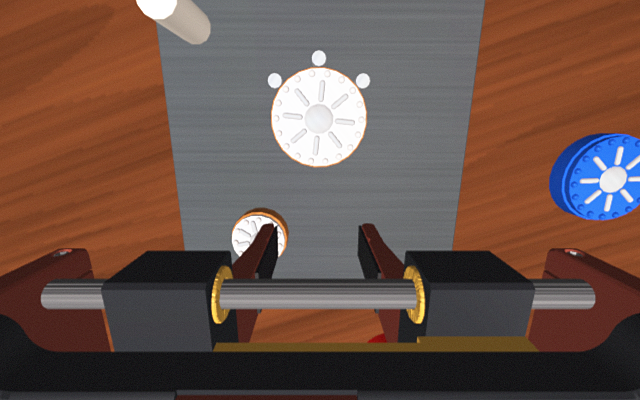

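Looks seated: disc at (319,117), pins at (275,80), (319,58) and (363,80), small one still at its place. One numeric check of the pin-to-centre distances, then hand in.

```bash
python3 - <<'E'
from h import *
im=cv2.imread("pics/w5.png"); b=(im.min(2)>150).astype(np.uint8); yy,xx=np.mgrid[:400,:640]
P=[]
for c,r in((275,80),(319,58),(363,80)):
    m=(b>0)&(np.hypot(xx-c,yy-r)<9)&(np.hypot(xx-319,yy-117)>52); P.append(ray("wrist",[xx[m].mean(),yy[m].mean()],30)[:2])
m=(np.hypot(xx-319,yy-117)<52)&(b>0)
k=max(cv2.findContours(m.astype(np.uint8),0,1)[0],key=cv2.contourArea); e=cv2.fitEllipse(cv2.convexHull(k))
L=ray("wrist",e[0],34)[:2]; print(e,L.round(1),np.linalg.norm(np.array(P)-L,axis=1).round(1),np.round(P,1))
E
```

```text
((318.421630859375, 116.66526794433594), (94.34584045410156, 98.4148941040039), 179.42245483398438) [641.8  -6. ] [46.3 45.4 46.6] [[680.9  18.9]
 [684.8 -20.7]
 [657.5 -49.9]]
```

```bash
python3 -c "
from workcell import *
print(close_job())"
```

```text
the job is handed in; nothing more can be done
None
```

The larger roundel is in the nest against all three pins, and I handed the job in at about 10 s of the 32 s allowed. I slid it flat along the board with the two half-open fingers behind its rim. I then lined up with the nest axis, pushed it home until the stop was firm (about 12 N) and backed clear.

**Last checks:**
- **Seating:** The wrist picture shows the disc touching all three pins. The measured centre-to-pin distances were 46.3, 45.4 and 46.6 mm. They agree with each other to about 1 mm but read about 2 mm short of the true 48 mm. I put that down to camera calibration and edge-fitting error, since the centre cannot be closer to the pins than 48 mm.
- **Position:** That picture puts the disc's centre at (641.8, -6.0), against the nest at (642.8, -6.5) from the first top picture.
- **Force direction:** In the last press, the push-back came about 14° off the nest axis. That was after a small sideways wiggle, and I did not look into it further.
- **Small roundel:** It stayed where it was, at about (554, 84) compared with (556, 85) before the push.
- **Robot:** It was clear of everything, with a wrist force of about 0 N.

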